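# Put the checked eyepieces away and show the last one to the inspection camera

### The arm

A 7-joint arm with a two-finger parallel gripper is mounted at the origin on a cart in front of the work surface, level with it; the furniture and walls round the work are solid. World frame = base frame: x ahead of the robot, y to its left, z up, the work surface at z = 0. Lengths are in m, angles in rad, forces in N, time in s.
With the tool pointing down it reaches from about 0.4 to 0.875 m from the base axis. Payload 6.5 kg.
Tool frame: the origin (TCP) lies at the very end of the fingers, on their centre line; the grasp point (between the pads) lies 19 mm behind it; z points along the fingers, y is the line along which they close (so a half turn about z gives the same grasp; the last joint's range is limited). The gripper opens to 88 mm and grips with 3 to 60 N. Pads are 18 mm wide; open, the fingers measure 123 mm over their backs; the gripper's body (75 mm by 187 mm) begins 45 mm behind the grasp point.
Start: joints at [-1.384, 0.536, -0.004, 1.538, 0.003, 1.067, -0.071], TCP at [0.163, 0.629, 0.239] pointing down, gripper open.
Joint ranges: [-2.7, 2.7], [-0.37, 2.16], [-1.27, 1.26], [0.24, 2.4], [-1.31, 4.45], [0.19, 1.91], [-2.76, 2.76]. Speed limits (rad/s): [2.39, 2.39, 3.14, 3.14, 3.14, 3.14, 3.14].

### API

Orientations are given as a rotation vector (axis times angle).
In Python, from workcell import robot, cams, workorder, search_frame, regions_of, place_of gives the robot as it stands. The module is installed in compiled form; this text tells all that it offers.
- The arm moves only by the tool move_arm, never from a script. Its argument "motion" is a list that holds one entry, the list of rows, each a list of 5 numbers: the opening, from 0 (shut) to 1 (fully open), then the shift along the tool's x, y, z in cm, then the turn about the tool's z in degrees. In form: [[[hand, dx, dy, dz, spin], ...]]. A call has 1 to 12 rows; each row shifts and turns the commanded pose from where the row before left it, along the tool's axes as they then stand; what a row does not reach is not made up. A row lasts 1/8 s, in which the tool goes at most 62.5 mm and 10.7 degrees, less where a joint would pass 70% of its speed; a pose out of reach is approached as far as the arm can. A call with a gripper value outside its range is refused whole. The fingers move at their own pace and stop on an object; "force" is the grip in N (left out, the last holds). Time passes only in rows, so rows that do not move let the fingers close. It gives the time, the measured TCP pose, the force, the opening and the grip force at its end, in the units of the state.
- robot.observe(): the state, without advancing time (a new reading comes with each control period).
- cams.read_camera(name): name is "scene" or "side" or "wrist"; returns (picture, depth): 384x512x3 uint8, blue, green, red; 384x512 float32, m along the optical axis (not along the pixel's ray), 0 where there is no reading.
- cams.calibration(name): a dict with "intrinsics" (3x3 intrinsics, pixels), "k1" (the pictures are not rectified: a ray, as slopes to the right and down, at radius r is drawn at 1 + k1 r^2 times it, then the intrinsics apply), "origin" and "rotation" of the camera in the world; the wrist camera has in their place "T_tool_cam" (4x4, takes a point from camera to tool coordinates, whose origin is the TCP and whose axes are the flange's). Camera axes: x right, y up, looking along -z (the intrinsics and any distortion apply to the point x, -y, -z); pixel columns grow to the right and rows downward; lengths in m; the calibration is good to about 2 mm. A picture is of the moment at which its call begins: read the wrist's pose just before it. calibration takes no time and is no camera call.
- workorder.hand_in(): hands the job in; it is judged then, once.
Trained networks look in the newest picture that a camera, given by its name, has taken for a name from the list of things; names that differ only in an ending like _2 or _b are one class to them, and where a whole thing is asked for, a point or a joint stands for the part that bears it (a point fixed in the world has none). Each returns a list of dicts, best first, with "conf" (0 to 1); they miss things now and then, are a little off and sometimes report something else, mostly with a low value. They report only what shows in the picture. A call takes as long as a camera call. They do not tell look-alikes from the thing itself.
- search_frame(name, camera): "rect" ([left, top, right, bottom] in pixels, round what is visible of it).
- regions_of(name, camera): "mask" (384x512 bool, what is visible of it) and "rect" ([left, top, right, bottom] in pixels, round what is visible of it).
- place_of(name, camera): "point" ([column, row] in pixels: a listed point, or the origin of a listed thing).
The state is a dict: "clock": time; "joint_positions": joint angles; "joint_vel": joint speeds; "tau": joint torques, N m; "eef_pos": TCP position; "ee_rot": TCP orientation; "wrist_force": force on the tool from outside, world axes, zero at the start; "torque": the same for the moment, N m; "width": finger opening in m; "grip_force": force on a finger pad.
Only numpy, scipy, OpenCV 4.12 (cv2) and the standard library are available. Lean on these libraries where they do the work, as an engineer would, in place of code of your own. Each camera call takes 0.05 s, during which the arm holds its last target. There are 200 camera calls.

### The job

The two microscope eyepieces standing loose on the bench in front of the white storage block have been checked: put them one after the other, upright and fully down, into the two empty pockets of that block. Then take out the eyepiece that stood in the block from the start and finish while holding it in the air, its wide lower end squarely facing the lens of the small tilted inspection camera, centred on the lens and about 6 cm from it. Touch the camera with nothing and leave everything else where it is, including the screw tub in the block.

Things in the scene. Friction and masses are not known exactly. Their poses are not given: they have to be found in the camera images.
- eyepiece_a: first loose microscope eyepiece, standing on the bench in front of the block: round, black wide lower part 34 mm in diameter, narrower white upper part with black top end, 49 mm high in all; origin at the centre of its flat wide underside, z up along its axis. Grip it by its upper part, about 36 mm above the underside. 80 g
- eyepiece_b: second loose eyepiece, the same shape and size, standing on the bench; origin and axis as the first
- eyepiece_c: third eyepiece, the same shape and size, standing in a pocket of the block at the start; this is the one to show to the camera. Origin at the centre of its wide underside (the face to be shown), z up along its axis
- tub: white screw tub with black cap, 35 mm in diameter and 52 mm high, standing in another pocket of the block; stays there. Origin at the centre of its underside
- block: white storage block fixed to the bench, 66 x 246 x 22 mm, with four round pockets in a row; origin at the centre of its underside, y along the row, z up
- block_hole0 (a point): centre of the mouth of pocket 0 of the block (on its top face, 22 mm above the bench); the pocket is a flat-bottomed round hole 39 mm in diameter and 12 mm deep (floor 10 mm above the bench), pockets are 60 mm apart; two of the four pockets are empty at the start, as the poses of the third eyepiece and the tub tell
- block_hole1 (a point): centre of the mouth of pocket 1 of the block (on its top face, 22 mm above the bench); the pocket is a flat-bottomed round hole 39 mm in diameter and 12 mm deep (floor 10 mm above the bench), pockets are 60 mm apart
- block_hole2 (a point): centre of the mouth of pocket 2 of the block (on its top face, 22 mm above the bench); the pocket is a flat-bottomed round hole 39 mm in diameter and 12 mm deep (floor 10 mm above the bench), pockets are 60 mm apart
- block_hole3 (a point): centre of the mouth of pocket 3 of the block (on its top face, 22 mm above the bench); the pocket is a flat-bottomed round hole 39 mm in diameter and 12 mm deep (floor 10 mm above the bench), pockets are 60 mm apart
- camera: inspection camera fixed to the bench: grey foot 110 x 90 x 12 mm with an aluminium fork that holds the tilted camera head; origin at the foot's underside below the lens, z up, its -x side faces the robot
- camera_head: head of the inspection camera, a cylinder 45 mm in diameter with a 37 mm silver lens barrel, 84 mm long, fixed on the foot; origin at the centre of the lens front, 116 mm above the bench; its z axis is the viewing direction, out of the lens, leaning 0.52 rad (30 degrees) from vertical towards the robot's side. The eyepiece's underside is to be on this axis about 60 mm out, its z axis along this z axis
- microscope_old: old black microscope that stands fixed on the bench to the right of the work, an obstacle to keep clear of: about 130 mm wide (y), 200 mm deep (x) and 330 mm high, its eyepiece tube leaning towards the robot to 100 mm in front of the origin; origin at about the middle of its foot's underside. Pass above it or round it on the way from the right side of the bench
- oil: bystander: small white-capped bottle, 25 mm in diameter, 54 mm high, standing between the loose eyepieces; origin at the underside
- dish: bystander: flat petri dish, 92 mm in diameter, 16 mm high; origin at the underside
- rack: bystander: yellow rack of microtubes, 56 x 136 x 34 mm; origin at the underside
Not all that is in view belongs to the job. Leave any orange or red look-alike of the tub alone.

How it is judged:
On the way, in this order (a step that is already met when the one before it is completed fails the run):
1. one of the loose eyepieces stands upright and fully down in a pocket, released, the third still in its own (((((horizontal distance between eyepiece_a and block_hole0 below 0.006 m and z of eyepiece_a in the frame of block below 0.014 m) or (horizontal distance between eyepiece_a and block_hole1 below 0.006 m and z of eyepiece_a in the frame of block below 0.014 m) or (horizontal distance between eyepiece_a and block_hole2 below 0.006 m and z of eyepiece_a in the frame of block below 0.014 m) or (horizontal distance between eyepiece_a and block_hole3 below 0.006 m and z of eyepiece_a in the frame of block below 0.014 m)) and angle between eyepiece_a's own z axis and vertical below 0.12 rad and contact force between the fingers and eyepiece_a below 0.2 N and linear speed of eyepiece_a below 0.02 m/s) or (((horizontal distance between eyepiece_b and block_hole0 below 0.006 m and z of eyepiece_b in the frame of block below 0.014 m) or (horizontal distance between eyepiece_b and block_hole1 below 0.006 m and z of eyepiece_b in the frame of block below 0.014 m) or (horizontal distance between eyepiece_b and block_hole2 below 0.006 m and z of eyepiece_b in the frame of block below 0.014 m) or (horizontal distance between eyepiece_b and block_hole3 below 0.006 m and z of eyepiece_b in the frame of block below 0.014 m)) and angle between eyepiece_b's own z axis and vertical below 0.12 rad and contact force between the fingers and eyepiece_b below 0.2 N and linear speed of eyepiece_b below 0.02 m/s)) and distance of eyepiece_c from where it was at the start of the episode below 0.012 m), for 0.1 s.
2. both stand in pockets, released, the third still in its own (((horizontal distance between eyepiece_a and block_hole0 below 0.006 m and z of eyepiece_a in the frame of block below 0.014 m) or (horizontal distance between eyepiece_a and block_hole1 below 0.006 m and z of eyepiece_a in the frame of block below 0.014 m) or (horizontal distance between eyepiece_a and block_hole2 below 0.006 m and z of eyepiece_a in the frame of block below 0.014 m) or (horizontal distance between eyepiece_a and block_hole3 below 0.006 m and z of eyepiece_a in the frame of block below 0.014 m)) and angle between each of eyepiece_a, eyepiece_b's own z axis and vertical below 0.12 rad and contact force between the fingers and eyepiece_a below 0.2 N and linear speed of each of eyepiece_a, eyepiece_b below 0.02 m/s and ((horizontal distance between eyepiece_b and block_hole0 below 0.006 m and z of eyepiece_b in the frame of block below 0.014 m) or (horizontal distance between eyepiece_b and block_hole1 below 0.006 m and z of eyepiece_b in the frame of block below 0.014 m) or (horizontal distance between eyepiece_b and block_hole2 below 0.006 m and z of eyepiece_b in the frame of block below 0.014 m) or (horizontal distance between eyepiece_b and block_hole3 below 0.006 m and z of eyepiece_b in the frame of block below 0.014 m)) and contact force between the fingers and eyepiece_b below 0.2 N and distance of eyepiece_c from where it was at the start of the episode below 0.012 m), for 0.1 s.
3. the third eyepiece is lifted out of the block by the fingers (height (world z) of eyepiece_c above 0.06 m and contact force between the fingers and eyepiece_c above 1 N), for 0.1 s.
At the end, for the whole second after the job is handed in: Third eyepiece held still by the fingers, underside 40-80 mm from the lens, within 15 mm of its axis (camera_head x and y) and 0.21 rad of its direction; the others released upright in pockets (6 mm of centre, underside under 14 mm high); tub in its pocket; tub, bottle, dish, rack within 20 mm (z of eyepiece_c in the frame of camera_head between 0.04 and 0.08 m and x of eyepiece_c in the frame of camera_head between -0.015 and 0.015 m and y of eyepiece_c in the frame of camera_head between -0.015 and 0.015 m and angle between the z axis of eyepiece_c and the z axis of camera_head, either way round below 0.21 rad and angle between eyepiece_c's own z axis and vertical below 1 rad and contact force between the fingers and eyepiece_c above 2 N and linear speed of eyepiece_c below 0.02 m/s and contact force between eyepiece_c and camera below 0.2 N and contact force between eyepiece_c and block below 0.2 N and ((horizontal distance between eyepiece_a and block_hole0 below 0.006 m and z of eyepiece_a in the frame of block below 0.014 m) or (horizontal distance between eyepiece_a and block_hole1 below 0.006 m and z of eyepiece_a in the frame of block below 0.014 m) or (horizontal distance between eyepiece_a and block_hole2 below 0.006 m and z of eyepiece_a in the frame of block below 0.014 m) or (horizontal distance between eyepiece_a and block_hole3 below 0.006 m and z of eyepiece_a in the frame of block below 0.014 m)) and angle between each of eyepiece_a, eyepiece_b, tub's own z axis and vertical below 0.12 rad and ((horizontal distance between eyepiece_b and block_hole0 below 0.006 m and z of eyepiece_b in the frame of block below 0.014 m) or (horizontal distance between eyepiece_b and block_hole1 below 0.006 m and z of eyepiece_b in the frame of block below 0.014 m) or (horizontal distance between eyepiece_b and block_hole2 below 0.006 m and z of eyepiece_b in the frame of block below 0.014 m) or (horizontal distance between eyepiece_b and block_hole3 below 0.006 m and z of eyepiece_b in the frame of block below 0.014 m)) and ((horizontal distance between tub and block_hole0 below 0.006 m and z of tub in the frame of block below 0.014 m) or (horizontal distance between tub and block_hole1 below 0.006 m and z of tub in the frame of block below 0.014 m) or (horizontal distance between tub and block_hole2 below 0.006 m and z of tub in the frame of block below 0.014 m) or (horizontal distance between tub and block_hole3 below 0.006 m and z of tub in the frame of block below 0.014 m)) and distance of each of oil, dish, rack, tub from where it was at the start of the episode below 0.02 m); the arm keeps its last pose, push and grip.
It fails at once if the third eyepiece or the fingers hit the camera (contact force between any of eyepiece_c, the fingers and camera above 1 N).
It fails at once if a bystander or the tub is pushed away by more than 30 mm (distance of any of oil, dish, rack, tub from where it was at the start of the episode above 0.03 m).
It also fails if it takes over 64 s, if anything falls off the work surface, if the arm or the gripper's body presses on something with over 40 N, if the wrist force passes 120 N, or if a joint passes its speed limit or range.

## Working session

There is one attempt and no reset: what is moved stays moved. The work goes in short steps, Python scripts to look and compute and a tool call to move; the robot and the scene stay as the last step left them, time stands still between calls to the robot, and variables do not carry over. Pictures are saved under pics/ and viewed, at most 10 in all, crops included, and the job is handed in when it is done.

Besides the shell and the picture viewer there is one more tool, called after "Request:" by a JSON object that holds its "name" and its "arguments", one argument or row to a line. move_arm: Moves the arm, as the interface text tells. Its arguments: {"type":"object","properties":{"motion":{"type":"array","items":{"type":"array","items":{"type":"array","items":{"type":"number"}}}},"force":{"type":"number"}},"required":["motion"]}

```bash
mkdir -p pics
cat > h.py <<'E'
import numpy as np, cv2
from scipy.spatial.transform import Rotation as R
from workcell import robot, cams, workorder, search_frame, regions_of, place_of
def pose(name):
    c=cams.calibration(name)
    if name=="wrist":
        s=robot.observe(); T=np.eye(4); T[:3,:3]=R.from_rotvec(s["ee_rot"]).as_matrix(); T[:3,3]=s["eef_pos"]
        T=T@np.array(c["T_tool_cam"])
        return c,T[:3,:3],T[:3,3]
    return c,np.array(c["rotation"]),np.array(c["origin"])
def ray(P,px):
    c,Rm,o=P; K=np.array(c["intrinsics"]); k=c["k1"]
    d=np.array([(px[0]-K[0,2])/K[0,0],(px[1]-K[1,2])/K[1,1]]); u=d.copy()
    for _ in range(20): u=d/(1+k*(u@u))
    return o, Rm@np.array([u[0],-u[1],-1.0])
def at_z(P,px,z):
    o,d=ray(P,px); return o+d*(z-o[2])/d[2]
def at_depth(P,px,dep):
    o,d=ray(P,px); return o+d*dep
def cloud(P,depth,mask):
    v,u=np.nonzero(mask&(depth>0)); return np.array([at_depth(P,(a,b),depth[b,a]) for a,b in zip(u,v)])
def proj(P,X):
    c,Rm,o=P; K=np.array(c["intrinsics"]); p=Rm.T@(np.array(X)-o); s=np.array([p[0],-p[1]])/-p[2]
    s=s*(1+c["k1"]*(s@s)); return K[:2,:2]@s+K[:2,2]
E
cat > a.py <<'E'
from h import *
ims=[]
for n in ["scene","side","wrist"]:
    P=pose(n); im,d=cams.read_camera(n); np.savez(f"/tmp/{n}.npz",im=im,d=d); im2=im.copy()
    print(n,"origin",P[2].round(3),"look",(-P[1][:,2]).round(2))
    for k in ["eyepiece_a","tub","block","block_hole0","block_hole1","block_hole2","block_hole3","camera","camera_head","microscope_old","oil","dish","rack"]:
        for r in place_of(k,n)[:4]:
            if r["conf"]<.3: continue
            p=r["point"]; i=tuple(int(x) for x in p)
            dd=d[min(max(i[1],0),383),min(max(i[0],0),511)]
            print(k,round(r["conf"],2),np.round(p,1),"z0",at_z(P,p,0)[:2].round(3),"z22",at_z(P,p,.022)[:2].round(3),"dep",at_depth(P,p,dd).round(3))
            cv2.circle(im2,i,2,(0,0,255),-1); cv2.putText(im2,k[:3]+k[-1],i,0,.35,(255,0,255),1)
    cv2.imwrite(f"pics/{n}0.png",cv2.resize(im2,None,fx=1.5,fy=1.5,interpolation=cv2.INTER_CUBIC))
print(robot.observe())
E
python3 a.py
```

```text
Traceback (most recent call last):
  File "a.py", line 5, in <module>
    print(n,"origin",P[2].round(3),"look",(-P[1][:,2]).round(2))
                                            ~~~~^^^^^
IndexError: too many indices for array: array is 1-dimensional, but 2 were indexed
```

```bash
python3 - <<'E'
s=open('h.py').read()
s=s.replace('return c,np.array(c["rotation"]),np.array(c["origin"])','r=np.array(c["rotation"]); assert r.shape==(3,),r\n    return c,R.from_rotvec(r).as_matrix(),np.array(c["origin"])')
open('h.py','w').write(s)
E
python3 a.py
```

```text
scene origin [-0.007 -0.247  0.871] look [ 0.58  0.31 -0.76]
eyepiece_a 0.54 [240.1 185.3] z0 [0.656 0.163] z22 [0.639 0.152] dep [0.632 0.148 0.032]
eyepiece_a 0.52 [274.6 264. ] z0 [ 0.47  -0.043] z22 [ 0.457 -0.049] dep [ 0.452 -0.051  0.032]
eyepiece_a 0.46 [176.4 221.1] z0 [0.461 0.249] z22 [0.45  0.237] dep [0.447 0.234 0.026]
tub 0.74 [278.4 177.1] z0 [0.738 0.079] z22 [0.72  0.071] dep [0.719 0.071 0.023]
tub 0.69 [272.5 205.9] z0 [0.632 0.045] z22 [0.616 0.038] dep [0.605 0.033 0.037]
tub 0.68 [313.2 190.1] z0 [ 0.741 -0.032] z22 [ 0.722 -0.037] dep [ 0.722 -0.037  0.022]
block 0.93 [265.2 202.3] z0 [0.634 0.069] z22 [0.618 0.061] dep [0.617 0.06  0.024]
block 0.43 [292.1 216.1] z0 [ 0.626 -0.018] z22 [ 0.61  -0.024] dep [ 0.621 -0.02   0.007]
block_hole0 0.86 [241.2 181.6] z0 [0.67  0.167] z22 [0.653 0.157] dep [0.636 0.146 0.044]
block_hole0 0.78 [256.3 192.5] z0 [0.654 0.108] z22 [0.638 0.099] dep [0.647 0.104 0.01 ]
block_hole0 0.69 [293.2 217.1] z0 [ 0.624 -0.022] z22 [ 0.608 -0.028] dep [ 0.617 -0.025  0.01 ]
block_hole0 0.62 [276.1 204.4] z0 [0.642 0.039] z22 [0.626 0
[... 4277 characters left out ...]

{'clock': 2.15, 'joint_positions': array([-1.3842028 ,  0.53639011, -0.00439907,  1.53791406,  0.00261267,
        1.06729315, -0.07124665]), 'joint_vel': array([-0.00013228, -0.00162437, -0.00018179, -0.00131652,  0.00142197,
       -0.0009593 , -0.000755  ]), 'tau': array([ 8.84230417e-05, -5.70885193e+01,  9.90052633e-01, -2.51918185e+01,
       -5.62537531e-02,  1.08168006e-02,  8.20852847e-06]), 'eef_pos': array([0.16257231, 0.62932915, 0.23871682]), 'ee_rot': array([ 3.96033034e-01,  3.11648981e+00, -1.96020218e-06]), 'wrist_force': array([ 0.11712696, -0.30969335, -0.05467163]), 'torque': array([-0.04729494,  0.04660356, -0.00605493]), 'grip_force': 0.0, 'width': 0.08820763652711568}
```

View pics/scene0.png

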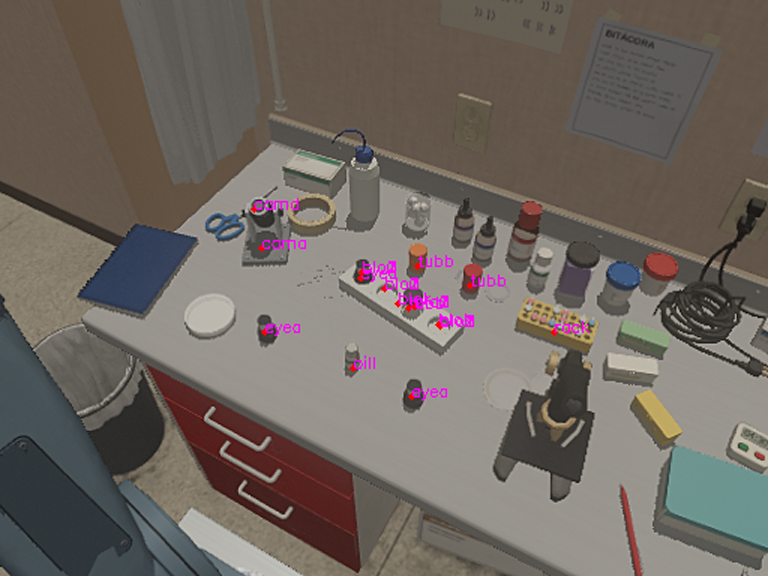

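View pics/side0.png

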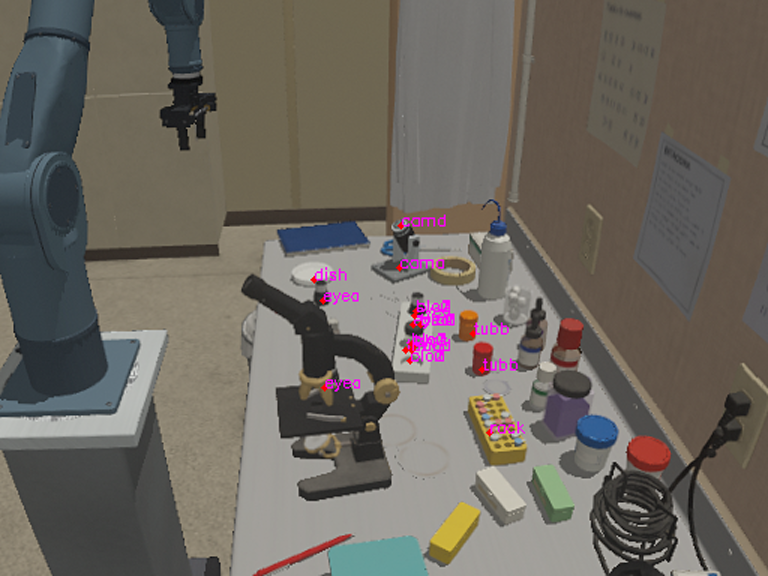

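The scene picture shows the block in the centre: eyepiece c at (240,181) original pixels, an empty pocket at (256,192), the tub at (275,205) and an empty pocket at (293,217). The loose eyepieces are at (176,219) and (274,262), with the oil between them. The old microscope is right of eyepiece b, and the orange and red look-alikes stand behind the block. The side view agrees. I'll get the microscope's extent and refine the rest from depth.

Run:
```python
from h import *
C=[]
for n in ["scene","side"]:
    f=np.load(f"/tmp/{n}.npz"); P=pose(n); X=cloud(P,f["d"],np.ones((384,512),bool)); C.append(X)
    print(n,np.array(P[0]["intrinsics"]).round(1).tolist(),P[0]["k1"])
    m=X[(X[:,0]>.2)&(X[:,0]<.68)&(X[:,1]<-.08)&(X[:,1]>-.36)&(X[:,2]>.02)]
    for a in np.arange(.02,.36,.04):
        q=m[(m[:,2]>a)&(m[:,2]<=a+.04)]
        if len(q): print(" micro z%.2f"%a,len(q),"x",np.percentile(q[:,0],[1,99]).round(3),"y",np.percentile(q[:,1],[1,50,99]).round(3))
    for k,(cx,cy) in dict(eL=(.465,.24),eR=(.462,-.047),oil=(.468,.068),c=(.645,.155),tub=(.615,.037)).items():
        q=X[(np.hypot(X[:,0]-cx,X[:,1]-cy)<.032)&(X[:,2]>(.008 if cx<.5 else .032))&(X[:,2]<.075)]
        if len(q)>3: print(" ",k,len(q),"min",q.min(0).round(3),"max",q.max(0).round(3),"mid top",q[q[:,2]>q[:,2].max()-.006].mean(0).round(3))
    q=X[(X[:,0]>.56)&(X[:,0]<.76)&(X[:,1]>.28)&(X[:,1]<.46)&(X[:,2]>.02)]
    print(" cam",len(q),q.min(0).round(3),q.max(0).round(3))
    for a in np.arange(.02,.17,.02):
        w=q[(q[:,2]>a)&(q[:,2]<=a+.02)]
        if len(w): print("   z%.2f"%a,len(w),w.mean(0).round(3),w.min(0).round(3)[:2],w.max(0).round(3)[:2])
c=cams.calibration("wrist"); print(np.array(c["intrinsics"]).round(1).tolist(),c["k1"],np.array(c["T_tool_cam"]).round(3).tolist())
```

```text
scene [[401.5, 0.0, 255.5], [0.0, 401.5, 191.2], [0.0, 0.0, 1.0]] -0.059434420204274044
 micro z0.02 346 x [0.404 0.679] y [-0.358 -0.308 -0.203]
 micro z0.06 3 x [0.514 0.518] y [-0.238 -0.236 -0.236]
 micro z0.10 2107 x [0.384 0.518] y [-0.317 -0.259 -0.21 ]
 micro z0.14 404 x [0.419 0.548] y [-0.285 -0.249 -0.223]
 micro z0.18 206 x [0.424 0.53 ] y [-0.277 -0.257 -0.244]
 micro z0.22 99 x [0.413 0.507] y [-0.265 -0.254 -0.246]
 micro z0.26 290 x [0.395 0.458] y [-0.28  -0.259 -0.246]
 micro z0.30 358 x [0.356 0.406] y [-0.284 -0.269 -0.256]
  eL 174 min [0.44  0.222 0.009] max [0.469 0.254 0.05 ] mid top [0.456 0.24  0.047]
  eR 202 min [ 0.446 -0.065  0.008] max [ 0.474 -0.031  0.051] mid top [ 0.463 -0.048  0.048]
  oil 143 min [0.463 0.062 0.009] max [0.484 0.087 0.057] mid top [0.475 0.074 0.053]
  c 106 min [0.632 0.137 0.032] max [0.658 0.166 0.06 ] mid top [0.645 0.151 0.057]
  tub 176 min [0.603 0.017 0.033] max [0.638 0.051 0.064] mid top [0.621 0.034 0.06 ]
 cam 631 [0.619 0.29  0.02 ] [0.76  0.416 0.125]
   z0.02 197 [0.711 0.345 0.025] [0.626 0.29 ] [0.76  0.408]
   z0
[... 1176 characters left out ...]
0.647 0.147 0.055]
  tub 160 min [0.608 0.011 0.032] max [0.639 0.048 0.062] mid top [0.624 0.029 0.059]
 cam 488 [0.622 0.284 0.02 ] [0.759 0.405 0.122]
   z0.02 150 [0.696 0.353 0.026] [0.631 0.284] [0.759 0.405]
   z0.04 70 [0.656 0.367 0.05 ] [0.63  0.343] [0.682 0.404]
   z0.06 77 [0.658 0.357 0.07 ] [0.63 0.34] [0.684 0.401]
   z0.08 94 [0.655 0.356 0.089] [0.626 0.343] [0.684 0.378]
   z0.10 91 [0.642 0.363 0.11 ] [0.622 0.349] [0.668 0.383]
   z0.12 6 [0.648 0.374 0.121] [0.644 0.366] [0.653 0.38 ]
[[321.1, 0.0, 256.2], [0.0, 321.1, 189.9], [0.0, 0.0, 1.0]] -0.031175418150891514 [[-0.0, 0.956, 0.293, 0.075], [1.0, 0.0, -0.0, -0.0], [-0.0, 0.293, -0.956, -0.146], [0.0, 0.0, 0.0, 1.0]]
```

Request:
{"name": "move_arm", "arguments": {
  "motion": [
    [[1,-4.4,-3.2,0,0],[1,-4.4,-3.2,0,0],[1,-4.4,-3.2,0,0],[1,-4.4,-3.2,0,0],[1,-4.4,-3.2,0,0],[1,-4.4,-3.2,0,0],[1,-4.4,-3.2,0,0],[1,-4.4,-3.2,0,0],[1,0,0,0,0],[1,0,0,0,0]]
  ]
}}

```text
clock: 3.4
eef_pos: [0.4389, 0.2941, 0.2388]
ee_rot: [-0.396, -3.116, -0.001]
wrist_force: [0.6, -0.2, -0.6]
width: 0.0882
grip_force: 0.0
```

```bash
cat > w.py <<'E'
from h import *
import sys
def look(tag,names):
    P=pose("wrist"); im,d=cams.read_camera("wrist"); im2=im.copy()
    print(robot.observe()["eef_pos"].round(4))
    for k in names:
        for r in place_of(k,"wrist")[:5]:
            if r["conf"]<.25: continue
            p=r["point"]; z=.022 if "hole" in k else (.116 if k=="camera_head" else 0)
            print(k,round(r["conf"],2),np.round(p,1),"origin",at_z(P,p,z)[:2].round(4),"z10",at_z(P,p,.010)[:2].round(4))
            cv2.circle(im2,tuple(int(x) for x in p),2,(0,0,255),-1)
        if "hole" in k or "camera" in k: continue
        for r in regions_of(k,"wrist")[:5]:
            if r["conf"]<.25: continue
            X=cloud(P,d,r["mask"]); t=np.percentile(X[:,2],97); q=X[X[:,2]>t-.006]
            (cx,cy),rad=cv2.minEnclosingCircle(q[:,:2].astype(np.float32))
            print("  mask",round(r["conf"],2),np.round(r["rect"]),"top z",t.round(4),"mean",q.mean(0)[:2].round(4),"circ",round(cx,4),round(cy,4),round(rad,4))
    np.savez(f"/tmp/w{tag}.npz",im=im,d=d); cv2.imwrite(f"pics/w{tag}.png",cv2.resize(im2,None,fx=1.5,fy=1.5))
if __name__=="__main__": look(sys.argv[1],sys.argv[2:])
E
python3 w.py 1 eyepiece_a block_hole0 camera_head
```

```text
[0.4385 0.2947 0.2387]
eyepiece_a 0.89 [218.6 184.3] origin [0.4617 0.2398] z10 [0.4592 0.2417]
eyepiece_a 0.88 [193.6 329.7] origin [0.6639 0.1418] z10 [0.6562 0.1462]
eyepiece_a 0.62 [ 15.2 238.5] origin [ 0.4657 -0.0462] z10 [ 0.4631 -0.0369]
  mask 0.9 [202. 170. 230. 210.] top z 0.0496 mean [0.4597 0.2412] circ 0.4603 0.2405 0.0118
  mask 0.77 [178. 330. 207. 358.] top z 0.0597 mean [0.6477 0.1524] circ 0.649 0.1513 0.0122
  mask 0.61 [  2. 230.  29. 254.] top z 0.0363 mean [ 0.4585 -0.0091] circ 0.4316 0.1004 0.144
block_hole0 0.81 [192.2 332. ] origin [0.6501 0.1485] z10 [0.6595 0.1431]
block_hole0 0.77 [106.7 333.8] origin [0.6245 0.0316] z10 [0.633  0.0223]
block_hole0 0.69 [151.5 333.6] origin [0.639  0.0928] z10 [0.648  0.0855]
camera_head 0.57 [375.7 344.9] origin [0.6407 0.3704] z10 [0.7488 0.3932]
```

View pics/w1.png

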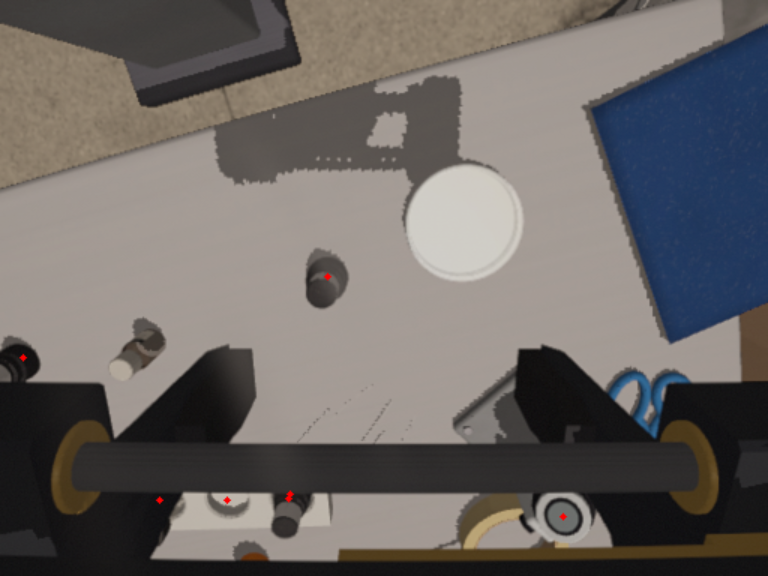

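Request:
{"name": "move_arm", "arguments": {
  "motion": [
    [[0.6,-3.4,-4.7,0,0],[0.6,0,0,5,0],[0.6,0,0,5,0],[0.6,0,0,3,0],[0.6,0,0,2,0],[0.6,0,0,0,0]]
  ]
}}

```text
clock: 4.4
eef_pos: [0.4593, 0.2395, 0.0875]
ee_rot: [-0.394, -3.114, 0.003]
wrist_force: [-0.1, -0.4, -0.0]
width: 0.0527
grip_force: 0.0
```

```bash
python3 w.py 2 eyepiece_a; python3 -c "
from h import *
s=robot.observe();print(s['ee_rot'],s['width'],s['clock'])"
```

```text
[0.4601 0.2398 0.0886]
eyepiece_a 0.85 [256.4 193.7] origin [0.4588 0.2394] z10 [0.4557 0.2402]
  mask 0.66 [233. 177. 282. 238.] top z 0.0495 mean [0.4594 0.2404] circ 0.4606 0.2402 0.0121
[3.94988138e-01 3.11549505e+00 1.57660136e-03] 0.05314880203094527 4.55
```

Request:
{"name": "move_arm", "arguments": {
  "motion": [
    [[0.6,0,0,4,0],[0.6,0,0,2.2,0],[0.6,0,0,1,0],[0.6,0,0,0,0],[0.1,0,0,0,0],[0.1,0,0,0,0],[0.1,0,0,0,0],[0.1,0,0,-2,0],[0.1,0,0,-4,0],[0.1,0,0,-4,0],[0.1,0,0,0,0]]
  ],
  "force": 15
}}

```text
clock: 5.92
eef_pos: [0.4624, 0.2404, 0.1194]
ee_rot: [0.396, 3.112, 0.006]
wrist_force: [0.1, 0.7, -1.0]
width: 0.03
grip_force: 14.9
```

Request:
{"name": "move_arm", "arguments": {
  "motion": [
    [[0.1,-4.1,-1.7,0,0],[0.1,-4.1,-1.7,0,0],[0.1,-4.1,-1.7,0,0],[0.1,-4.1,-1.7,0,0],[0.1,-4.1,-1.7,0,0],[0.1,-4.1,-1.7,0,0],[0.1,0,0,0,0],[0.1,0,0,0,0]]
  ]
}}

```text
clock: 6.92
eef_pos: [0.6718, 0.0798, 0.1152]
ee_rot: [-0.395, -3.114, -0.0]
wrist_force: [0.0, 0.3, -0.9]
width: 0.0298
grip_force: 14.9
```

```bash
python3 w.py 3 block_hole0 tub eyepiece_a; python3 -c "
from h import *
s=robot.observe();print(s['ee_rot'],s['width'],s['clock'])"
```

```text
[0.6717 0.0805 0.1155]
block_hole0 0.83 [261.5 142.3] origin [0.6351 0.0932] z10 [0.6369 0.0929]
block_hole0 0.57 [102.3 153.8] origin [ 0.6131 -0.0258] z10 [ 0.6138 -0.0321]
tub 0.62 [180.4 147. ] origin [0.6254 0.0275] z10 [0.6244 0.0302]
  mask 0.59 [141. 126. 210. 187.] top z 0.0624 mean [0.6249 0.0351] circ 0.6255 0.0342 0.0176
  mask 0.48 [281. 265. 291. 295.] top z 0.0526 mean [0.7399 0.0851] circ 0.7363 0.0851 0.0123
eyepiece_a 0.63 [338.3 138.7] origin [0.651  0.1539] z10 [0.6491 0.1518]
eyepiece_a 0.62 [256.  232.1] origin [0.7143 0.0685] z10 [0.7099 0.0696]
  mask 0.74 [227. 202. 288. 299.] top z 0.1471 mean [0.6685 0.0802] circ 0.6711 0.0796 0.0122
  mask 0.68 [318. 120. 373. 168.] top z 0.0598 mean [0.6492 0.1507] circ 0.6494 0.1517 0.0121
[-3.94064277e-01 -3.11656136e+00 -5.05746875e-04] 0.02982483277152877 7.225
```

View pics/w3.png

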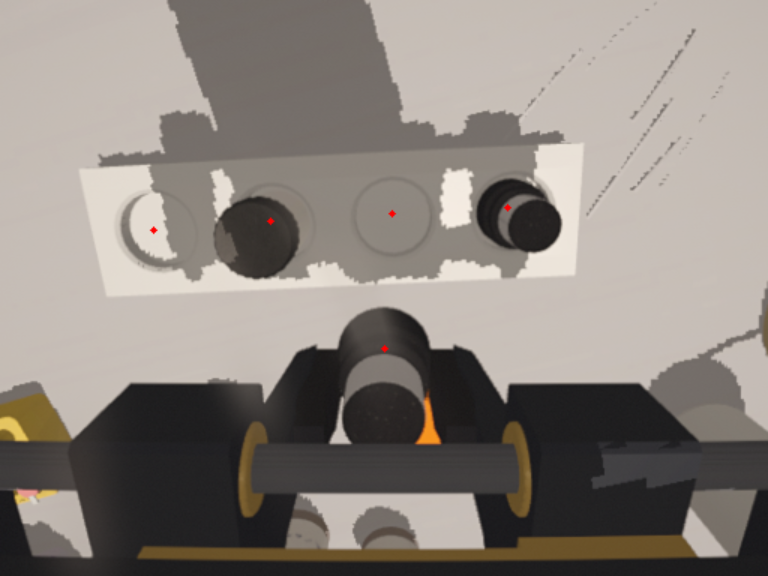

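Request:
{"name": "move_arm", "arguments": {
  "motion": [
    [[0.1,3.8,0.4,0,0],[0.1,0,0,3,0],[0.1,0,0,2.5,0],[0.1,0,0,0,0],[0.1,0,0,0,0]]
  ]
}}

```text
clock: 7.85
eef_pos: [0.6381, 0.0927, 0.0628]
ee_rot: [0.396, 3.115, 0.001]
wrist_force: [0.4, 0.1, -1.0]
width: 0.0299
grip_force: 14.9
```

```bash
python3 w.py 4 block_hole0 eyepiece_a
```

```text
[0.6384 0.0927 0.063 ]
block_hole0 0.76 [ 68.4 224.7] origin [ 0.6136 -0.0245] z10 [ 0.6167 -0.0332]
block_hole0 0.72 [256.8 216.5] origin [0.638  0.0929] z10 [0.6427 0.0917]
eyepiece_a 0.84 [346.2 206.2] origin [0.6547 0.1526] z10 [0.6504 0.1506]
eyepiece_a 0.68 [255.7 230.8] origin [0.6569 0.0873] z10 [0.6525 0.0884]
  mask 0.66 [323. 183. 394. 255.] top z 0.0596 mean [0.6481 0.1507] circ 0.637 0.1431 0.0274
  mask 0.56 [224. 205. 285. 298.] top z 0.0946 mean [0.6347 0.0931] circ 0.6369 0.0923 0.0121
```

View pics/w4.png

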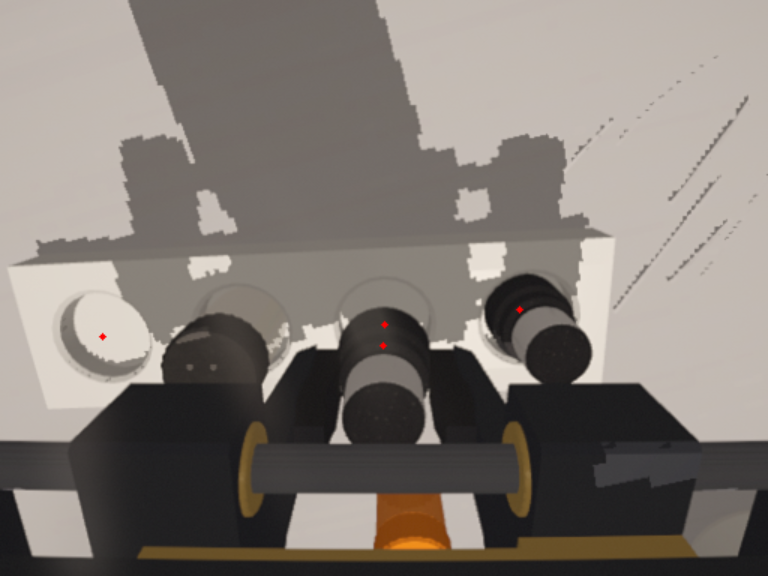

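Request:
{"name": "move_arm", "arguments": {
  "motion": [
    [[0.1,0.1,0.1,1.5,0],[0.1,0,0,1,0],[0.1,0,0,0.5,0],[0.1,0,0,0.5,0],[0.1,0,0,0,0]]
  ]
}}

```text
clock: 8.68
eef_pos: [0.6368, 0.0936, 0.0272]
ee_rot: [-0.396, -3.116, 0.0]
wrist_force: [-2.3, 0.0, 4.3]
width: 0.0296
grip_force: 15.1
```

Request:
{"name": "move_arm", "arguments": {
  "motion": [
    [[0.45,0,0,0,0],[0.45,0,0,0,0],[0.45,0,0,0,0],[0.45,0,0,-2,0],[0.45,0,0,-4,0],[0.45,0,0,-4,0],[0.45,-2,0,0,0],[0.45,-2,0,0,0],[0.45,0,0,0,0]]
  ]
}}

```text
clock: 9.8
eef_pos: [0.6767, 0.083, 0.1281]
ee_rot: [0.397, 3.114, 0.0]
wrist_force: [-0.8, -0.5, 0.3]
width: 0.0395
grip_force: 0.0
```

```bash
python3 w.py 5 block_hole0 eyepiece_a tub;  python3 - <<'E'
from h import *
P=pose("wrist"); f=np.load("/tmp/w5.npz"); X=cloud(P,f["d"],np.ones((384,512),bool))
q=X[(abs(X[:,2]-.022)<.004)&(abs(X[:,0]-.63)<.12)&(abs(X[:,1]-.06)<.2)]
print(len(q),cv2.minAreaRect(q[:,:2].astype(np.float32)*1000))
E
```

```text
[0.6756 0.0835 0.1276]
block_hole0 0.8 [107.5 147.3] origin [ 0.6153 -0.0231] z10 [ 0.6158 -0.0291]
eyepiece_a 0.66 [256.1 133.8] origin [0.6376 0.0929] z10 [0.6364 0.0933]
eyepiece_a 0.66 [328.7 133.7] origin [0.6529 0.1526] z10 [0.6511 0.1508]
  mask 0.93 [309. 113. 361. 157.] top z 0.0597 mean [0.6493 0.1508] circ 0.6498 0.1513 0.0118
  mask 0.69 [235. 111. 278. 163.] top z 0.0597 mean [0.6353 0.0938] circ 0.6359 0.0937 0.012
tub 0.83 [267.8 242.9] origin [0.7391 0.078 ] z10 [0.7341 0.0788]
tub 0.8 [180.9 139. ] origin [0.6257 0.0298] z10 [0.6249 0.0324]
tub 0.7 [157.  267.8] origin [ 0.7381 -0.0324] z10 [ 0.7332 -0.0275]
  mask 0.86 [249. 224. 295. 290.] top z 0.0523 mean [0.736  0.0801] circ 0.7378 0.0797 0.0177
  mask 0.46 [157. 254. 167. 274.] top z 0.0466 mean [0.6541 0.0537] circ 0.6501 0.0566 0.0113
17918 ((658.205810546875, 25.462890625), (321.2335510253906, 151.84109497070312), 83.4539566040039)
```

Request:
{"name": "move_arm", "arguments": {
  "motion": [
    [[0.45,3.4,-3.5,0,0],[0.45,3.4,-3.5,0,0],[0.45,3.4,-3.5,0,0],[0.6,3.4,-3.5,0,0],[0.6,3.4,-3.5,0,0],[0.6,0,0,0,0],[0.6,0,0,0,0]]
  ]
}}

```text
clock: 10.98
eef_pos: [0.468, -0.0427, 0.1271]
ee_rot: [0.395, 3.115, 0.001]
wrist_force: [0.5, 0.4, 0.1]
width: 0.0529
grip_force: 0.0
```

```bash
python3 w.py 6 eyepiece_a
```

```text
[ 0.4684 -0.0423  0.1271]
eyepiece_a 0.89 [252.3 180.4] origin [ 0.4674 -0.0461] z10 [ 0.4648 -0.0453]
eyepiece_a 0.7 [312.9 324.5] origin [ 0.6316 -0.0247] z10 [ 0.623  -0.0247]
  mask 0.75 [229. 163. 274. 213.] top z 0.0496 mean [ 0.4661 -0.0475] circ 0.4669 -0.0477 0.0121
```

Request:
{"name": "move_arm", "arguments": {
  "motion": [
    [[0.6,0,-0.5,0,0],[0.6,0,0,5,0],[0.6,0,0,4,0],[0.6,0,0,2,0],[0.6,0,0,0,0],[0.1,0,0,0,0],[0.1,0,0,0,0],[0.1,0,0,0,0],[0.1,0,0,-2,0],[0.1,0,0,-4,0],[0.1,0,0,-4,0],[0.1,0,0,0,0]]
  ],
  "force": 15
}}

```text
clock: 12.62
eef_pos: [0.4679, -0.0481, 0.1194]
ee_rot: [0.395, 3.111, 0.001]
wrist_force: [0.5, 0.3, -1.0]
width: 0.0298
grip_force: 15.0
```

Request:
{"name": "move_arm", "arguments": {
  "motion": [
    [[0.1,-3.5,1.2,0,0],[0.1,-3.5,1.2,0,0],[0.1,-3.5,1.2,0,0],[0.1,-3.5,1.2,0,0],[0.1,-3.5,1.2,0,0],[0.1,0,0,0,0],[0.1,0,0,0,0]]
  ]
}}

```text
clock: 13.5
eef_pos: [0.6486, -0.0339, 0.1154]
ee_rot: [-0.396, -3.114, 0.001]
wrist_force: [-0.4, -0.2, -0.5]
width: 0.0295
grip_force: 15.0
```

```bash
python3 w.py 7 block_hole0 eyepiece_a
```

```text
[ 0.6486 -0.034   0.1158]
block_hole0 0.81 [256.3 147.8] origin [ 0.615  -0.0254] z10 [ 0.6169 -0.0259]
eyepiece_a 0.75 [409.9 134. ] origin [0.6386 0.0977] z10 [0.6362 0.0934]
eyepiece_a 0.74 [256.6 232.9] origin [ 0.6921 -0.045 ] z10 [ 0.6876 -0.0439]
eyepiece_a 0.68 [482.6 133.1] origin [0.6527 0.1567] z10 [0.6498 0.1501]
  mask 0.65 [468. 114. 512. 159.] top z 0.0512 mean [0.6486 0.1407] circ 0.6494 0.145 0.0102
  mask 0.6 [227. 205. 288. 296.] top z 0.1471 mean [ 0.6457 -0.0336] circ 0.6482 -0.0343 0.0119
```

Request:
{"name": "move_arm", "arguments": {
  "motion": [
    [[0.1,3.4,0,0,0],[0.1,0,0,3,0],[0.1,0,0,3,0],[0.1,0,0,0,0],[0.1,0,0,0,0]]
  ]
}}

```text
clock: 14.32
eef_pos: [0.6179, -0.0253, 0.0578]
ee_rot: [0.396, 3.115, 0.0]
wrist_force: [0.9, -0.4, 0.4]
width: 0.0301
grip_force: 15.0
```

```bash
python3 w.py 8 block_hole0 eyepiece_a
```

```text
[ 0.6183 -0.0253  0.0582]
block_hole0 0.56 [255.6 214.5] origin [ 0.6144 -0.025 ] z10 [ 0.619  -0.0262]
eyepiece_a 0.91 [257.9 232.4] origin [ 0.636 -0.029] z10 [ 0.6316 -0.0279]
eyepiece_a 0.61 [441.  195.9] origin [0.6413 0.0972] z10 [0.6366 0.0921]
eyepiece_a 0.29 [257.  212.1] origin [ 0.6213 -0.0258] z10 [ 0.6176 -0.0249]
  mask 0.95 [420. 172. 512. 247.] top z 0.0596 mean [0.6342 0.0909] circ 0.6359 0.0927 0.0124
  mask 0.66 [228. 205. 288. 295.] top z 0.0895 mean [ 0.615 -0.025] circ 0.6173 -0.0256 0.0119
```

View pics/w8.png

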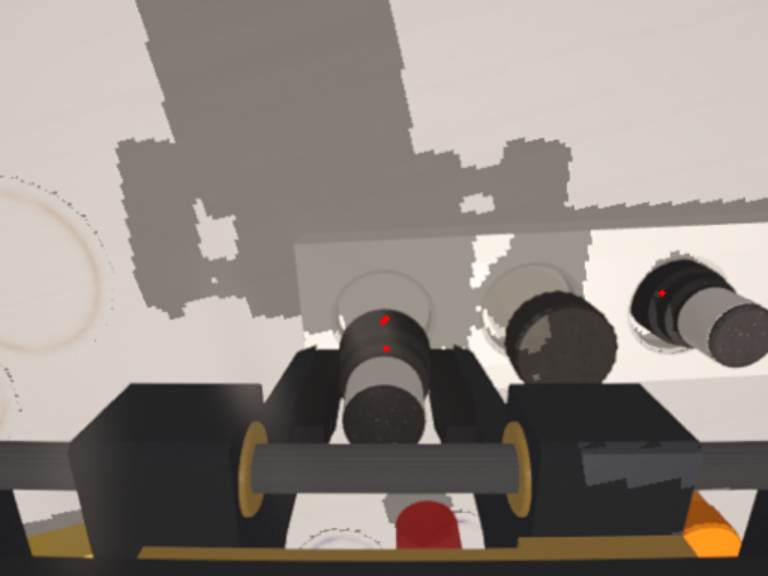

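Eyepiece b hangs centred sideways over the empty pocket (256,214), about 2 mm too far from the robot. I'll correct that, lower it and release.

Request:
{"name": "move_arm", "arguments": {
  "motion": [
    [[0.1,0.2,0,1,0],[0.1,0,0,1,0],[0.1,0,0,0.5,0],[0.1,0,0,0.6,0],[0.1,0,0,0,0],[0.1,0,0,0,0]]
  ]
}}

```text
clock: 15.28
eef_pos: [0.6157, -0.0248, 0.0264]
ee_rot: [0.396, 3.116, 0.0]
wrist_force: [-2.4, 0.2, 7.4]
width: 0.0299
grip_force: 15.2
```

Request:
{"name": "move_arm", "arguments": {
  "motion": [
    [[0.45,0,0,0,0],[0.45,0,0,0,0],[0.45,0,0,0,0],[0.45,0,0,-2,0],[0.45,0,0,-4,0],[0.45,0,0,-4,0],[0.45,-0.7,4.5,0,0],[0.45,-0.7,4.5,0,0],[0.45,-0.7,4.5,0,0],[0.45,-0.7,4.5,0,0],[0.45,0,0,0,0],[0.45,0,0,0,0]]
  ]
}}

```text
clock: 16.77
eef_pos: [0.6876, 0.1417, 0.1266]
ee_rot: [0.396, 3.116, -0.001]
wrist_force: [0.6, -1.0, 0.5]
width: 0.0398
grip_force: 0.0
```

```bash
python3 w.py 9 eyepiece_a camera_head camera
```

```text
[0.6875 0.1408 0.1265]
eyepiece_a 0.84 [ 42.3 150.8] origin [ 0.6152 -0.0316] z10 [ 0.6152 -0.0246]
eyepiece_a 0.84 [255.7 139.7] origin [0.6528 0.15  ] z10 [0.6515 0.1503]
eyepiece_a 0.66 [183.1 137.4] origin [0.6355 0.0909] z10 [0.6347 0.0935]
  mask 0.87 [  1. 131.  56. 178.] top z 0.0593 mean [ 0.6174 -0.0184] circ 0.6222 -0.0059 0.0242
  mask 0.7 [234. 118. 279. 166.] top z 0.0597 mean [0.6492 0.1519] circ 0.6499 0.1517 0.0119
  mask 0.69 [149. 118. 203. 168.] top z 0.0597 mean [0.6359 0.0945] circ 0.6364 0.094 0.0119
```

Request:
{"name": "move_arm", "arguments": {
  "motion": [
    [[0.45,0,0,-6,0],[0.45,0,0,-6,0],[0.45,1.4,4.1,0,0],[0.45,1.4,4.1,0,0],[0.45,1.4,4.1,0,0],[0.45,1.4,4.1,0,0],[0.45,1.4,4.1,0,0],[0.45,0,0,0,0],[0.45,0,0,0,0]]
  ]
}}

```text
clock: 18.15
eef_pos: [0.6713, 0.3572, 0.2456]
ee_rot: [0.397, 3.116, -0.002]
wrist_force: [0.4, -1.4, -0.5]
width: 0.0395
grip_force: 0.0
```

```bash
python3 w.py 10 camera_head camera;  python3 - <<'E'
from h import *
P=pose("wrist"); f=np.load("/tmp/w10.npz"); im,d=f["im"],f["d"]
for k in ["camera_head","camera"]:
    for r in regions_of(k,"wrist")[:2]:
        X=cloud(P,d,r["mask"]); print(k,round(r["conf"],2),r["rect"],len(X),X.min(0).round(3),X.max(0).round(3))
        w=X[X[:,2]<.03]
        if len(w)>20: print("  foot",cv2.minAreaRect(w[:,:2].astype(np.float32)*1000))
        w=X[X[:,2]>.03]; h=X[X[:,2]>.095]; print("  high",len(h),h.mean(0).round(4),h.min(0).round(4),h.max(0).round(4))
        # plane fit RANSAC for the lens front
        best=None; rng=np.random.default_rng(0)
        for _ in range(500):
            a=h[rng.choice(len(h),3,False)]; n=np.cross(a[1]-a[0],a[2]-a[0]); 
            if np.linalg.norm(n)<1e-6: continue
            n/=np.linalg.norm(n); n*=np.sign(n[2]); 
            m=abs((h-a[0])@n)<.002
            if best is None or m.sum()>best[0]: best=(m.sum(),n,m)
        q=h[best[2]]; n=np.linalg.svd(q-q.mean(0))[2][2]; n*=np.sign(n[2]); print("  plane",best[0],n.round(3),"c",q.mean(0).round(4),q.min(0).round(4),q.max(0).round(4))
E
```

```text
[0.6717 0.3564 0.2458]
camera_head 0.97 [261.4 138.1] origin [0.6369 0.3703] z10 [0.6515 0.3682]
camera 0.71 [261.4 124.3] origin [0.6368 0.3721] z10 [0.6358 0.3722]
camera_head 0.8 [242.2, 120.3, 305.5, 174.8] 2501 [0.624 0.352 0.063] [0.689 0.408 0.126]
  high 2116 [0.6463 0.3751 0.1137] [0.6237 0.3523 0.0951] [0.6742 0.3986 0.1258]
  plane 1276 [-0.421 -0.243  0.874] c [0.6399 0.3702 0.1171] [0.6237 0.3523 0.1069] [0.6564 0.3874 0.1258]
camera 0.72 [207.8, 72.8, 325.9, 188.4] 7145 [ 0.581  0.311 -0.001] [0.715 0.439 0.126]
  foot ((648.6589965820312, 373.5286560058594), (109.30136108398438, 94.99663543701172), 29.52507972717285)
  high 2131 [0.6462 0.3751 0.1136] [0.6237 0.3523 0.0951] [0.6774 0.4103 0.1258]
  plane 1286 [-0.419 -0.245  0.874] c [0.64   0.3701 0.117 ] [0.6237 0.3523 0.1063] [0.657  0.3874 0.1258]
```

View pics/w10.png

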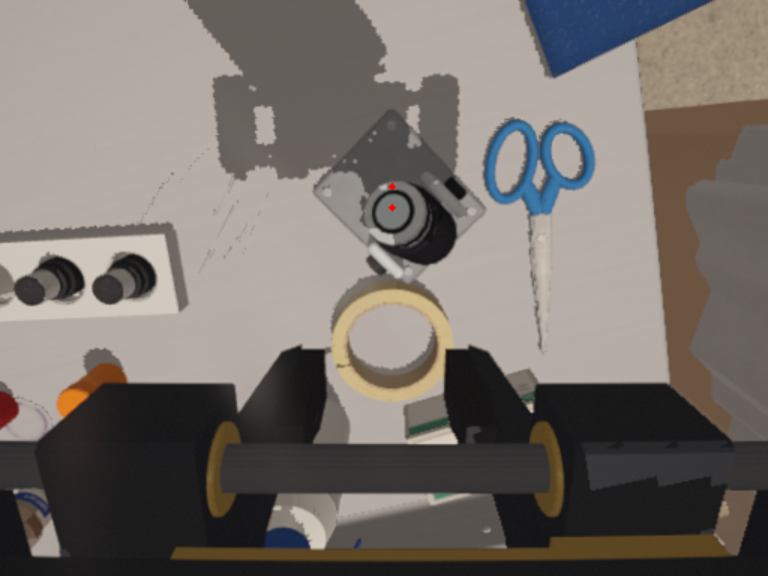

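The lens front is seen at pixel (261,138). Its plane fit puts the centre at (0.640, 0.370, 0.117) with the axis tilted 30° and yawed 30°. The tool can only stay vertical, so I will tilt eyepiece c by pivoting it between the pads against the rim of its own pocket.

Request:
{"name": "move_arm", "arguments": {
  "motion": [
    [[0.45,-0.6,-4.1,0,0],[0.45,-0.6,-4.1,0,0],[0.45,-0.6,-4.1,0,0],[0.45,-0.6,-4.1,0,0],[0.45,-0.6,-4.1,0,0],[0.45,0,0,5,0],[0.45,0,0,5,0],[0.45,0,0,5,0],[0.45,0,0,0,0],[0.45,0,0,0,0]]
  ]
}}

```text
clock: 19.65
eef_pos: [0.6502, 0.1525, 0.0978]
ee_rot: [0.396, 3.114, 0.001]
wrist_force: [0.2, -0.1, 0.8]
width: 0.04
grip_force: 0.0
```

```bash
python3 w.py 11 eyepiece_a
```

```text
[0.6507 0.1527 0.0985]
eyepiece_a 0.94 [252.9 194.8] origin [0.6536 0.1488] z10 [0.6505 0.1497]
eyepiece_a 0.93 [ 26.5 206.6] origin [ 0.6169 -0.0334] z10 [ 0.6153 -0.025 ]
eyepiece_a 0.82 [179.3 193.6] origin [0.6379 0.0923] z10 [0.6354 0.0955]
  mask 0.79 [139. 178. 198. 237.] top z 0.0596 mean [0.6349 0.0947] circ 0.6355 0.0938 0.0121
  mask 0.71 [232. 174. 278. 234.] top z 0.0596 mean [0.6486 0.1522] circ 0.6496 0.152 0.012
  mask 0.62 [  0. 186.  46. 242.] top z 0.051 mean [ 0.6185 -0.0139] circ 0.6193 0.0014 0.0229
```

Request:
{"name": "move_arm", "arguments": {
  "motion": [
    [[0.45,0.1,-0.1,4,0],[0.45,0,0,2,0],[0.45,0,0,1.1,0],[0.45,0,0,0,0],[0.1,0,0,0,0],[0.1,0,0,0,0],[0.1,0,0,0,0],[0.1,0,0,-0.7,0],[0.1,0,0,0,0]]
  ],
  "force": 6
}}

```text
clock: 20.92
eef_pos: [0.6478, 0.1519, 0.0323]
ee_rot: [0.396, 3.116, 0.0]
wrist_force: [0.6, 0.1, -1.4]
width: 0.0302
grip_force: 5.9
```

Request:
{"name": "move_arm", "arguments": {
  "motion": [
    [[0.1,0.4,0,0,0],[0.1,0.4,0,0,0],[0.1,0.4,0,0,0],[0.1,0.3,0,0,0],[0.1,0,0,0,0]]
  ]
}}

```text
clock: 21.55
eef_pos: [0.6371, 0.155, 0.0342]
ee_rot: [0.396, 3.108, 0.002]
wrist_force: [6.2, -2.6, 6.6]
width: 0.0308
grip_force: 6.3
```

```bash
cat > t.py <<'E'
from h import *
import sys
P=pose("wrist"); im,d=cams.read_camera("wrist"); s=robot.observe(); print(s["eef_pos"].round(4),s["wrist_force"].round(1),s["width"])
T=R.from_rotvec(s["ee_rot"]).as_matrix()
for r in regions_of("eyepiece_c","wrist")[:5]:
    X=cloud(P,d,r["mask"]); L=(X-s["eef_pos"])@T
    if abs(np.median(L[:,0]))>.06 or abs(np.median(L[:,1]))>.03: continue
    t=L[:,2].min(); q=L[L[:,2]<t+.008]
    print(round(r["conf"],2),np.round(r["rect"]),"tool-frame top",t.round(4),"mean",q.mean(0).round(4),"all min",L.min(0).round(4),"max",L.max(0).round(4))
cv2.imwrite(f"pics/t{sys.argv[1]}.png",cv2.resize(im[130:330,130:390],None,fx=3,fy=3))
E
python3 t.py 1
```

```text
[0.6372 0.155  0.0342] [ 6.2 -2.6  7.1] 0.03077825171407356
```

View pics/t1.png

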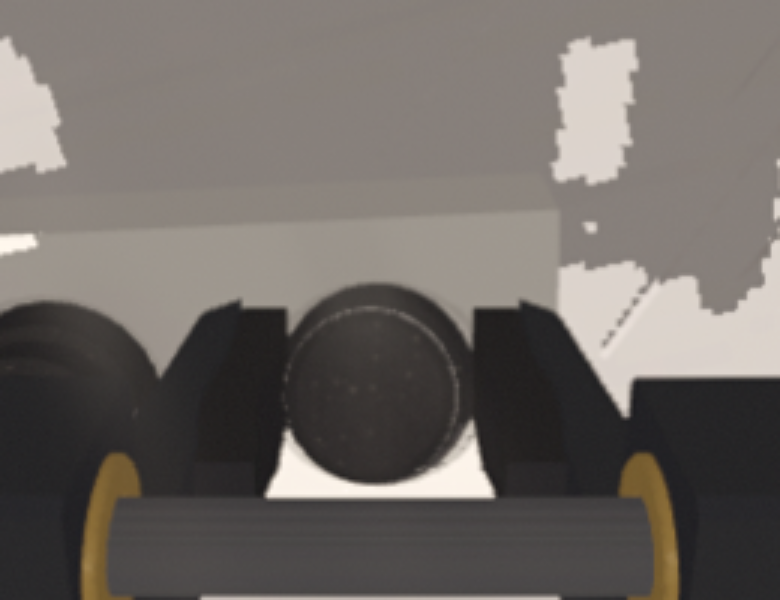

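The eyepiece has pivoted toward the camera: the base ring around (380,375) and the top disc at (372,395) in the crop are almost concentric, which means about 25°. I'll ease it up slightly, pivot a little more, grip harder and lift.

Request:
{"name": "move_arm", "arguments": {
  "motion": [
    [[0.1,0.1,0,-0.2,0],[0.1,0.1,0,-0.2,0],[0.1,0,0,0,0]]
  ],
  "force": 6
}}

```text
clock: 22.02
eef_pos: [0.6321, 0.1562, 0.0366]
ee_rot: [0.396, 3.114, 0.001]
wrist_force: [3.7, -1.3, 6.0]
width: 0.0308
grip_force: 6.4
```

Request:
{"name": "move_arm", "arguments": {
  "motion": [
    [[0.1,0,0,0,0],[0.1,0,0,0,0],[0.1,0,0,-1,0],[0.1,0,0,-2,0],[0.1,0,0,-4,0],[0.1,0,0,-4,0],[0.1,0,0,0,0],[0.1,0,0,0,0]]
  ],
  "force": 30
}}

```text
clock: 23.02
eef_pos: [0.63, 0.1563, 0.1455]
ee_rot: [-0.395, -3.115, 0.0]
wrist_force: [0.2, -0.5, -0.8]
width: 0.0302
grip_force: 29.7
```

```bash
python3 t.py 2
python3 - <<'E'
from h import *
out=[]
for n in ["scene","side"]:
    P=pose(n); im,d=cams.read_camera(n); e=robot.observe()["eef_pos"]; u,v=proj(P,e).astype(int); print(n,u,v)
    c=im[max(v-35,0):v+35,max(u-45,0):u+45]; out.append(cv2.resize(c,(390,300),interpolation=cv2.INTER_CUBIC))
t=cv2.resize(cv2.imread("pics/t2.png"),(390,300)); cv2.imwrite("pics/m1.png",np.vstack([np.hstack(out),np.hstack([t,t*0])]))
E
```

```text
[0.6298 0.1561 0.1448] [-0.2  0.2 -0.9] 0.029644949927481564
0.68 [224. 217. 287. 296.] tool-frame top -0.0354 mean [ 0.0118 -0.0011 -0.0307] all min [-0.1314 -0.0293 -0.0354] max [0.025  0.0311 0.1466]
scene 235 155
side 272 168
```

View pics/m1.png

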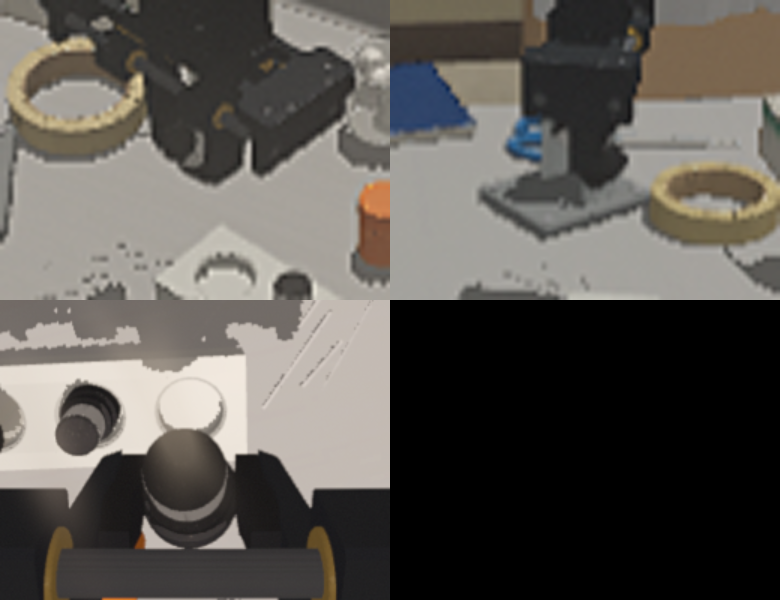

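The last picture shows c in hand and clear of the block, with its top disc at about (185,460) and its base further out. It is tilted somewhat past the view line, so I'll measure the tilt from depth.

```bash
cat > tilt.py <<'E'
from h import *
P=pose("wrist"); im,d=cams.read_camera("wrist"); s=robot.observe(); T=R.from_rotvec(s["ee_rot"]).as_matrix()
X=cloud(P,d,np.ones((384,512),bool)); L=(X-s["eef_pos"])@T
h=L[(abs(L[:,1])<.0145)&(L[:,0]>-.03)&(L[:,0]<.035)&(L[:,2]>-.045)&(L[:,2]<.02)]
best=None; rng=np.random.default_rng(0)
for _ in range(1500):
    a=h[rng.choice(len(h),3,False)]; n=np.cross(a[1]-a[0],a[2]-a[0]); l=np.linalg.norm(n)
    if l<1e-5: continue
    n/=l; n*=-np.sign(n[2]); m=abs((h-a[0])@n)<.001
    if best is None or m.sum()>best[0]: best=(m.sum(),m)
q=h[best[1]]; n=np.linalg.svd(q-q.mean(0))[2][2]; n*=-np.sign(n[2])
(cx,cy),rad=cv2.minEnclosingCircle(q[:,:2].astype(np.float32)); c=q.mean(0)
u=c-.049*n
print("disc pts",best[0],"of",len(h),"normal(tool)",n.round(3),"tilt deg",np.degrees(np.arccos(-n[2])).round(1),"top c",c.round(4),"ext",q.min(0).round(4),q.max(0).round(4),"circ",round(cx,4),round(cy,4),round(rad,4))
print("underside tool",u.round(4),"world",(s["eef_pos"]+T@u).round(4),"axis world",(T@n).round(3))
lens=np.array([.640,.370,.117]); z=np.array([-.424,-.246,.866]); z/=np.linalg.norm(z)
w=s["eef_pos"]+T@u-lens; print("along lens axis",(w@z).round(4),"off-axis",np.linalg.norm(w-z*(w@z)).round(4),"angle",np.degrees(np.arccos(z@(T@n))).round(1))
E
python3 tilt.py
```

```text
disc pts 2123 of 4072 normal(tool) [ 0.644 -0.038 -0.764] tilt deg 40.2 top c [ 0.0164 -0.0017 -0.0269] ext [ 0.0072 -0.0131 -0.0342] [ 0.0254  0.01   -0.0184] circ 0.0168 -0.0016 0.0116
underside tool [-0.0152  0.0002  0.0106] world [0.6451 0.1523 0.134 ] axis world [-0.632  0.125  0.765]
along lens axis 0.0665 off-axis 0.208 angle 25.3
```

Request:
{"name": "move_arm", "arguments": {
  "motion": [
    [[0.1,2.2,0,0,0],[0.1,0,0,5,0],[0.1,0,0,3.5,0],[0.1,0,0,2,0],[0.1,0,0,0,0],[0.1,0,0,0,0]]
  ],
  "force": 10
}}

```text
clock: 24.02
eef_pos: [0.6109, 0.1618, 0.0419]
ee_rot: [0.396, 3.115, 0.001]
wrist_force: [-0.2, 0.4, 0.4]
width: 0.0304
grip_force: 9.9
```

Request:
{"name": "move_arm", "arguments": {
  "motion": [
    [[0.1,-0.2,0,0,0],[0.1,-0.2,0,0,0],[0.1,-0.1,0,0,0],[0.1,0,0,0,0]]
  ],
  "force": 6
}}

```text
clock: 24.52
eef_pos: [0.6152, 0.1605, 0.0412]
ee_rot: [0.396, 3.116, 0.001]
wrist_force: [-0.4, 0.1, 1.8]
width: 0.0305
grip_force: 6.1
```

```bash
python3 tilt.py
```

```text
disc pts 2187 of 3945 normal(tool) [ 0.623 -0.034 -0.781] tilt deg 38.6 top c [ 0.0155 -0.0017 -0.0277] ext [ 0.0059 -0.0131 -0.0349] [ 0.0246  0.0099 -0.0199] circ 0.0158 -0.0016 0.0116
underside tool [-0.0151  0.      0.0106] world [0.6297 0.1568 0.0307] axis world [-0.613  0.123  0.781]
along lens axis -0.0181 off-axis 0.2295 angle 24.5
```

Request:
{"name": "move_arm", "arguments": {
  "motion": [
    [[0.1,-0.2,0,0,0],[0.1,-0.1,0,0,0],[0.1,-0.1,0,0,0],[0.1,0,0,0,0]]
  ],
  "force": 6
}}

```text
clock: 25.08
eef_pos: [0.6186, 0.1596, 0.0407]
ee_rot: [0.396, 3.117, 0.001]
wrist_force: [0.2, 1.7, 2.1]
width: 0.0307
grip_force: 6.1
```

```bash
python3 tilt.py
```

```text
disc pts 2243 of 3490 normal(tool) [ 0.486 -0.033 -0.873] tilt deg 29.2 top c [ 0.0111 -0.0015 -0.0305] ext [ 0.0005 -0.0129 -0.0363] [ 0.0211  0.0098 -0.0242] circ 0.0108 -0.0015 0.0115
underside tool [-0.0127  0.0001  0.0123] world [0.6309 0.1566 0.0284] axis world [-0.479  0.089  0.873]
along lens axis -0.0204 off-axis 0.2304 angle 19.6
```

Tilt is now 29°. I'll grip firmly, lift, and spin the lean direction to the camera's azimuth.

Request:
{"name": "move_arm", "arguments": {
  "motion": [
    [[0.1,0,0,0,0],[0.1,0,0,0,0],[0.1,0,0,-1,0],[0.1,0,0,-3,0],[0.1,0,0,-5,0],[0.1,0,0,-6,0],[0.1,0,0,-5,-8.9],[0.1,0,0,0,-8.9],[0.1,0,0,0,-8.9],[0.1,0,0,0,-8.9],[0.1,0,0,0,-8.9],[0.1,0,0,0,0]]
  ],
  "force": 30
}}

```text
clock: 26.62
eef_pos: [0.6186, 0.1585, 0.2409]
ee_rot: [-0.81, 3.035, -0.001]
wrist_force: [0.5, -0.4, -0.9]
width: 0.0296
grip_force: 29.8
```

```bash
python3 tilt.py
```

```text
disc pts 2244 of 3691 normal(tool) [ 0.541 -0.034 -0.84 ] tilt deg 32.8 top c [ 0.0131 -0.0022 -0.0298] ext [ 0.0033 -0.0137 -0.0363] [ 0.0228  0.0091 -0.0229] circ 0.0131 -0.0022 0.0116
underside tool [-0.0134 -0.0005  0.0113] world [0.6305 0.1648 0.2295] axis world [-0.452 -0.298  0.841]
along lens axis 0.1527 off-axis 0.1776 angle 3.7
```

Request:
{"name": "move_arm", "arguments": {
  "motion": [
    [[0.1,-1.6,3.4,0,0],[0.1,-1.6,3.4,0,0],[0.1,-1.6,3.4,0,0],[0.1,-1.6,3.4,0,0],[0.1,-1.7,3.6,0,0],[0.1,0,0,2,0],[0.1,0,0,2,0],[0.1,0,0,0,0],[0.1,0,0,0,0],[0.1,0,0,0,0]]
  ]
}}

```text
clock: 27.92
eef_pos: [0.6033, 0.3485, 0.2017]
ee_rot: [-0.812, 3.033, 0.001]
wrist_force: [-0.1, -0.4, -1.9]
width: 0.0296
grip_force: 29.8
```

```bash
python3 tilt.py
python3 - <<'E'
from h import *
for n in ["wrist","side","scene"]:
    P=pose(n); im,d=cams.read_camera(n)
    for r in place_of("camera_head",n)[:1]: print(n,round(r["conf"],2),r["point"],at_z(P,r["point"],.116).round(4),"lens model px",proj(P,(.64,.37,.117)).round(1))
    for r in place_of("eyepiece_c",n)[:5]: print("  e",round(r["conf"],2),np.round(r["point"],1))
    print("  loose b/c model px",[proj(P,x).round(1).tolist() for x in [(.6355,.0935,.01),(.6152,-.0246,.01)]])
    cv2.imwrite(f"pics/f_{n}.png",im)
E
```

```text
disc pts 2228 of 3681 normal(tool) [ 0.529 -0.03  -0.848] tilt deg 32.0 top c [ 0.013  -0.0023 -0.0298] ext [ 0.0029 -0.0137 -0.036 ] [ 0.0227  0.0091 -0.0232] circ 0.0128 -0.0024 0.0116
underside tool [-0.0129 -0.0009  0.0118] world [0.6149 0.3544 0.1899] axis world [-0.444 -0.291  0.847]
along lens axis 0.078 off-axis 0.0102 angle 3.0
  e 0.79 [254.8 258.7]
  e 0.76 [17.7 69.4]
  e 0.64 [ 2.  49.4]
  loose b/c model px [[20.8, 68.1], [-84.9, -13.1]]
side 0.59 [267.6, 151.8] [0.6419 0.3449 0.116 ] lens model px [266.1 148.6]
  e 0.7 [274.5 245.8]
  e 0.68 [257.4 133.4]
  e 0.5 [276.  215.6]
  loose b/c model px [[275.8, 219.9], [274.7, 243.5]]
scene 0.49 [172.3, 138.3] [0.6308 0.3649 0.116 ] lens model px [172.7 135.6]
  e 0.71 [295.2 217.8]
  e 0.64 [167.7 123.3]
  e 0.57 [258.  195.1]
  loose b/c model px [[257.7, 196.5], [292.8, 217.6]]
```

Request:
{"name": "move_arm", "arguments": {
  "motion": [
    [[0.1,0,0.1,1,0],[0.1,0,0,1,0],[0.1,0,0,0,0],[0.1,0,0,0,0],[0.1,0,0,0,0],[0.1,0,0,0,0]]
  ]
}}

```text
clock: 29.18
eef_pos: [0.6023, 0.3498, 0.1811]
ee_rot: [-0.813, 3.034, 0.0]
wrist_force: [-0.2, 0.2, -1.7]
width: 0.0294
grip_force: 29.8
```

```bash
python3 tilt.py
python3 - <<'E'
from h import *
im,d=cams.read_camera("scene"); im2,d2=cams.read_camera("side")
a=cv2.resize(im[85:285,120:340],(390,355),interpolation=cv2.INTER_CUBIC); b=cv2.resize(im2[90:290,170:390],(390,355),interpolation=cv2.INTER_CUBIC)
cv2.imwrite("pics/fin.png",np.hstack([a,b]))
E
```

```text
disc pts 2239 of 3660 normal(tool) [ 0.531 -0.031 -0.847] tilt deg 32.1 top c [ 0.013  -0.0022 -0.0298] ext [ 0.003  -0.0135 -0.0361] [ 0.0228  0.0093 -0.023 ] circ 0.0131 -0.0021 0.0116
underside tool [-0.013  -0.0007  0.0117] world [0.6138 0.3557 0.1693] axis world [-0.444 -0.293  0.847]
along lens axis 0.0602 off-axis 0.0008 angle 3.1
```

View pics/fin.png

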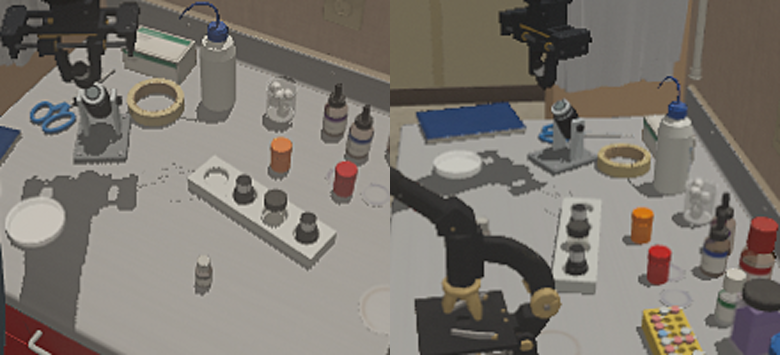

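The final picture shows both eyepieces upright in the block at (243,188) and (307,227), with the tub between them at (275,205). Eyepiece c is held above the tilted camera lens at (97,90), and the bystanders are in place. I'm handing it in.

```bash
python3 -c "
from workcell import workorder; print(workorder.hand_in())"
```

```text
the job is handed in; nothing more can be done
None
```

Job handed in, no verdict returned: both loose eyepieces stand in the block's pockets, and the third is held about 60 mm from the camera lens, within about 1 mm of its axis and tilted about 3° from it by my measurements.

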